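# Lay the cardboard tower down and weight its glued patch

### The job

The grey patch on the cardboard tower has just been glued and must dry under the weight. Put the rotary cutter that lies in the way into the tool tray, then push the tower over onto its side on the cutting mat, patch upwards, without lifting it or touching the wet patch, and finally set the steel weight gently, upright, on the middle of the patch. Leave the other things standing where they are.

Things in the scene. Friction and masses are not known exactly. Their poses are not given: they have to be found in the camera images.
- tower: Square castle tower of brown cardboard, 110 x 110 x 262 mm high, top 24 mm notched as battlements, 0.2 to 0.4 kg, balance point half-way up. Stands near the mat's +y end. Origin: centre of its underside; own z to its top, own x out of the patched wall (at first within 0.45 rad of world +y). Pushed there above 180 mm it tips about the foot of the opposite flat wall and falls by itself past 23 degrees.
- patch_mid (a point): Middle of the outer face of the grey-board patch, 90 mm wide x 100 mm high x 4 mm thick, stuck on the tower's +x wall from 55 to 155 mm above the tower's foot; turns with the tower (own x out of the patch, z towards the tower's top). With the tower lying down it is about 117 mm above the table.
- cutter_mid (a point): Rotary cutter with grey plastic handle and round steel blade, 175 mm long, lying flat on the mat where the tower will fall, 0.09 kg. The point is the middle of the handle's thick part, 9 mm above what it lies on. Own x runs along the handle towards the blade (blade end 88 mm ahead, butt 86 mm behind), z up. The thick part, 35 mm either side of the point, is 24 mm wide and 18 mm thick.
- weight_mid (a point): Turned steel gluing weight, 0.6 kg, 60 mm high: round base 58 mm across and 24 mm high, a thin neck, and a round knob 24 mm across from 34 to 60 mm above its underside, to lift it by. The point is on its axis 30 mm above its underside; own z up. It stands on the table on the +y side of the mat, beside the glue bottle.
- mat: Dark cutting mat with a pale grid, 300 mm (own x) x 450 mm (own y) x 3 mm, fixed to the table. Origin: centre of its underside.
- tray: Open plywood tool tray, outside 250 mm (own x) x 125 mm (own y) x 34 mm high, walls and floor 4 mm, fixed, on the -y side of the table. Origin: centre of its underside. A pen and a pencil 9 mm thick lie fixed along its -y wall.
- glue: Bystander: white glue bottle, 52 mm across, 150 mm high; origin under its centre.
- tape: Bystander: roll of masking tape lying flat, 84 mm across, 24 mm high; origin under its centre.
- tape_measure: Bystander: tape measure, 66 x 34 x 58 mm high, standing on edge farther out than the weight and the glue; origin under its centre.
There are look-alikes about, which are no part of the job. Leave any purple look-alike of the part that bears weight_mid alone.

How it is judged (in metres and radians):
On the way, in this order (a step that is already met when the one before it is completed fails the run):
1. the rotary cutter lies in the tool tray, let go, and the tower still stands upright (x of cutter_mid in the frame of tray between -0.1 and 0.1 m and y of cutter_mid in the frame of tray between -0.058 and 0.058 m and z of cutter_mid in the frame of tray below 0.03 m and angle between cutter_mid's own z axis and vertical below 0.25 rad and linear speed of cutter below 0.05 m/s and contact force between the fingers and cutter below 0.1 N and angle between tower's own z axis and vertical below 0.1 rad), for 0.2 s.
2. the tower lies still on its side on the mat, patch upwards (angle between tower's own x axis and vertical below 0.08 rad and height (world z) of patch_mid below 0.13 m and x of tower in the frame of mat between -0.12 and 0.12 m and x of patch_mid in the frame of mat between -0.12 and 0.12 m and y of patch_mid in the frame of mat between -0.12 and 0.12 m and angular speed of tower below 0.2 rad/s), for 0.3 s.
At the end, for the whole second after the job is handed in: The tower lies at rest on its side on the mat (middle of the patch within 120 mm of the mat centre along each mat axis), patch up within 5 degrees; the weight stands upright and released on the patch, its axis within 16 mm of the patch middle; the rotary cutter lies flat in the tray (angle between tower's own x axis and vertical below 0.08 rad and height (world z) of patch_mid below 0.13 m and x of tower in the frame of mat between -0.12 and 0.12 m and x of patch_mid in the frame of mat between -0.12 and 0.12 m and y of patch_mid in the frame of mat between -0.12 and 0.12 m and x of cutter_mid in the frame of tray between -0.1 and 0.1 m and y of cutter_mid in the frame of tray between -0.058 and 0.058 m and z of cutter_mid in the frame of tray below 0.03 m and angle between cutter_mid's own z axis and vertical below 0.25 rad and horizontal distance between weight_mid and patch_mid below 0.016 m and angle between weight_mid's own z axis and vertical below 0.1 rad and x of weight_mid in the frame of patch_mid between 0.026 and 0.034 m and linear speed of each of weight, tower, cutter below 0.03 m/s); the robot touches nothing.
It fails at once if the robot touches the wet patch (contact force between any of the fingers, the arm and patch above 0.5 N).
It fails at once if the tower is lifted rather than tipped (its foot's centre over 85 mm above the table; tipping takes it to 58 mm) (height (world z) of tower above 0.085 m).
It fails at once if the weight is dropped or banged down on the patch (faster than 0.35 m/s within the last 20 mm above it) (linear speed of weight above 0.35 m/s and horizontal distance between weight_mid and patch_mid below 0.06 m and x of weight_mid in the frame of patch_mid between 0.02 and 0.05 m).
It fails at once if a bystander (glue bottle, tape roll or tape measure) is moved by more than 30 mm or tipped over (distance of any of glue, tape, tape_measure from where it was at the start of the episode above 0.03 m or angle between any of glue, tape, tape_measure's own z axis and vertical above 0.5 rad).
It also fails if it takes over 70 s, if anything falls off the work surface, if the arm or the gripper's body presses on something with over 40 N, if the wrist force passes 120 N, or if a joint passes its speed limit or range.

### The arm

A 7-joint arm with a two-finger parallel gripper is mounted at the origin on the work surface. World frame = base frame: x ahead of the robot, y to its left, z up, the work surface at z = 0. Lengths are in mm, angles in rad, forces in N, time in s.
With the tool pointing down it reaches from about 425 to 800 mm from the base axis. Payload 8.3 kg.
Tool frame: the origin (TCP) lies midway between the tips of the shut fingers; the grasp point (between the pads) lies 19 mm behind it; z points along the fingers, y is the line along which they close (so a half turn about z gives the same grasp; the last joint's range is limited). The gripper opens to 85 mm and grips with 20 to 120 N. Pads are 22 mm wide; open, the fingers measure 114 mm over their backs; the gripper's body (76 mm by 85 mm) begins 54 mm behind the grasp point. The pads swing forward as they close: fully open they stand 13 mm farther back than shut.
Start: joints at [1.06, 0.383, 0.016, 1.37, -0.006, 1.388, -0.046], TCP at [270.647, -563.341, 231.279] pointing down, gripper open.
Joint ranges: [-2.95, 2.95], [-0.25, 2.06], [-1.52, 1.56], [0.18, 2.33], [-1.44, 4.58], [0.02, 2.06], [-3.01, 3.01]. Speed limits (rad/s): [2.39, 2.39, 3.01, 3.01, 3.14, 3.14, 3.14].

### API

Orientations are given as a unit quaternion [x, y, z, w].
In Python, from workcell import * gives the robot as it stands. The module is installed in compiled form; this text tells all that it offers.
- The arm moves only by the shell command python3 -m jog 'ROWS' [FORCE]. ROWS is JSON, a list of rows, each an object of numbers: "gripper": the finger opening in cm, from 0 to 8.54; "tx", "ty", "tz": the shift along the tool's x, y, z in cm; "yaw": the turn about the tool's z in rad. A call has 1 to 5 rows; each row shifts and turns the commanded pose from where the row before left it, along the tool's axes as they then stand; what a row does not reach is not made up. A row lasts 1/8 s, in which the tool goes at most 62.5 mm and 10.7 degrees, less where a joint would pass 70% of its speed; a pose out of reach is approached as far as the arm can. A call is refused whole if a number of a shift passes 6.25 or a number of a turn 0.188, either way. A call with a gripper value outside its range is refused whole. The fingers move at their own pace and stop on an object; FORCE is the grip in N (left out, the last holds). Time passes only in rows, so rows that do not move let the fingers close. It gives the time, the measured TCP pose, the force, the opening and the grip force at its end, in the units of the state.
- observe(): the state, without advancing time (a new reading comes with each control period).
- snapshot(name): name is "side" or "top" or "wrist"; returns (picture, depth): 420x560x3 uint8, red, green, blue; 420x560 float32, mm along the optical axis (not along the pixel's ray), 0 where there is no reading.
- get_calibration(name): a dict with "intrinsics" (3x3 intrinsics, pixels), "dist_coeffs" ([k1, k2, p1, p2, k3] as OpenCV has them; the pictures are not rectified), "xyz" and "attitude" of the camera in the world; the wrist camera has in their place "mount" (4x4, takes a point from camera to tool coordinates, whose origin is the TCP and whose axes are the flange's). Camera axes: x right, y up, looking along -z (the intrinsics and any distortion apply to the point x, -y, -z); pixel columns grow to the right and rows downward; lengths in mm; the calibration is good to about 2 mm. A picture is of the moment at which its call begins: read the wrist's pose just before it. get_calibration takes no time and is no camera call.
- finish_job(): hands the job in; it is judged then, once.
Trained networks look in the newest picture that a camera, given by its name, has taken for a name from the list of things; names that differ only in an ending like _2 or _b are one class to them, and where a whole thing is asked for, a point or a joint stands for the part that bears it (a point fixed in the world has none). Each returns a list of dicts, best first, with "conf" (0 to 1); they miss things now and then, are a little off and sometimes report something else, mostly with a low value. They report only what shows in the picture. A call takes as long as a camera call. They do not tell look-alikes from the thing itself.
- recognise(target, camera): "box" ([left, top, width, height] in pixels, round what is visible of it).
The state is a dict: "clock": time; "qpos": joint angles; "qvel": joint speeds; "tau": joint torques, N m; "tcp_pos": TCP position; "tool_rot": TCP orientation; "wrist_force": force on the tool from outside, world axes, zero at the start; "moment": the same for the moment, N m; "width": finger opening in mm; "gripper_force": force on a finger pad.
Only numpy, scipy, OpenCV 4.12 (cv2) and the standard library are available. Lean on these libraries where they do the work, as an engineer would, in place of code of your own. Each camera call takes 0.05 s, during which the arm holds its last target. There are 200 camera calls.

## Working session

There is one attempt and no reset: what is moved stays moved. The work goes in short steps, Python scripts to look and compute and a shell command to move; the robot and the scene stay as the last step left them, time stands still between calls to the robot, and variables do not carry over. Pictures are saved under pics/ and viewed, at most 10 in all, crops included, and the job is handed in when it is done.

```bash
mkdir -p pics; cat > h.py <<'E'
from workcell import *
import numpy as np, cv2
from scipy.spatial.transform import Rotation as R
def pose(cam):
    c=get_calibration(cam)
    K=np.array(c["intrinsics"]);d=np.array(c["dist_coeffs"])
    if "mount" in c:
        s=observe();T=np.eye(4);T[:3,:3]=R.from_quat(s["tool_rot"]).as_matrix();T[:3,3]=s["tcp_pos"]
        T=T@np.array(c["mount"])
    else:
        T=np.eye(4);a=np.array(c["attitude"]);T[:3,:3]=R.from_quat(a).as_matrix() if a.size==4 else a.reshape(3,3);T[:3,3]=c["xyz"]
    return K,d,T
def rays(cam,P,uv):
    K,d,T=P
    p=cv2.undistortPoints(np.float32(uv).reshape(-1,1,2),K,d).reshape(-1,2)
    r=np.c_[p[:,0],-p[:,1],-np.ones(len(p))]
    return r,T
def at_depth(cam,P,uv,dep):
    r,T=rays(cam,P,uv); return (r*np.reshape(dep,(-1,1)))@T[:3,:3].T+T[:3,3]
def at_z(cam,P,uv,z):
    r,T=rays(cam,P,uv); w=r@T[:3,:3].T; o=T[:3,3]; return o+w*((z-o[2])/w[:,2:3])
def cloud(cam,P,D):
    v,u=np.mgrid[0:D.shape[0],0:D.shape[1]]
    X=at_depth(cam,P,np.c_[u.ravel(),v.ravel()],D.ravel()).reshape(*D.shape,3); X[D==0]=np.nan
    return X
def proj(P,X):
    K,d,T=P; p=(np.reshape(X,(-1,3))-T[:3,3])@T[:3,:3]; p=p*[1,-1,-1]
    return cv2.projectPoints(p,np.zeros(3),np.zeros(3),K,d)[0].reshape(-1,2)
E
python3 - <<'E'
from h import *
print(observe()["tcp_pos"],observe()["tool_rot"])
for cam in("top","side"):
    c=get_calibration(cam);print(cam,c["xyz"],c["attitude"])
    P=pose(cam);I,D=snapshot(cam);cv2.imwrite(f"pics/{cam}0.png",I[...,::-1]);np.save(f"{cam}0.npy",D)
    X=cloud(cam,P,D)
    for n in("tower","patch_mid","cutter_mid","weight_mid","mat","tray","glue","tape","tape_measure"):
        for r in recognise(n,cam)[:3]:
            l,t,w,h=r["box"];u,v=l+w/2,t+h/2
            print(n,round(r["conf"],2),np.round(r["box"]),X[int(v),int(u)].round())
print(get_calibration("wrist"))
E
```

```text
[ 270.42060963 -562.91630709  230.26797138] [ 9.75031746e-01  2.22063325e-01 -2.40877662e-04 -9.56669853e-04]
top [ 449.27943842  102.78784237 1295.16240204] [ 0.02895049 -0.02593035 -0.69890861  0.71415421]
tower 0.68 [240. 180.  47.  47.] [554. 149. 236.]
patch_mid 0.24 [402. 192.  45.  79.] [ 495. -381.    7.]
cutter_mid 0.83 [340. 185.  18.  50.] [ 559. -129.   18.]
weight_mid 0.76 [195. 239.  17.  17.] [426. 349.  45.]
weight_mid 0.75 [163. 182.  21.  18.] [608. 450.  59.]
weight_mid 0.69 [117. 249.  19.  15.] [392. 596.  44.]
mat 0.66 [242. 172. 139.  90.] [537.  -4.  -1.]
tray 0.58 [402. 192.  45.  78.] [ 495. -381.    7.]
glue 0.79 [189. 198.  23.  17.] [553. 350. 108.]
tape 0.81 [152. 214.  26.  27.] [493. 487.   5.]
tape_measure 0.91 [183. 159.  39.  12.] [695. 359.  61.]
tape_measure 0.36 [191. 198.  22.  18.] [551. 346. 101.]
side [1075.87244193 -782.44235734 1282.58039342] [0.3380269  0.09578803 0.23728053 0.9056823 ]
tower 0.8 [253. 151.  52.  89.] [579.  86. 210.]
cutter_mid 0.66 [221. 268.  47.  29.] [ 576. -131.   20.]
weight_mid 0.71 [298. 120.   8.  16.] [389. 604.
[... 270 characters left out ...]
 146.  19.  16.] [554. 364. 148.]
tape_measure 0.76 [336. 181.  17.  24.] [702. 323.  61.]
{'intrinsics': array([[296.638752  ,   0.        , 283.29435947],
       [  0.        , 296.638752  , 210.9641715 ],
       [  0.        ,   0.        ,   1.        ]]), 'dist_coeffs': array([-0.05093049,  0.        ,  0.        ,  0.        ,  0.        ]), 'mount': array([[ 2.91519400e-05,  9.59272474e-01,  2.82482425e-01,
         7.17605733e+01],
       [ 9.99999967e-01, -9.96882934e-05,  2.35328965e-04,
        -7.06571110e-01],
       [ 2.53904789e-04,  2.82482409e-01, -9.59272445e-01,
        -1.44141685e+02],
       [ 0.00000000e+00,  0.00000000e+00,  0.00000000e+00,
         1.00000000e+00]])}
```

```bash
python3 - <<'E'
import cv2,numpy as np
I=cv2.imread("pics/top0.png")[140:290,100:460]
a=cv2.resize(I,None,fx=2.22,fy=2.22,interpolation=cv2.INTER_CUBIC)
J=cv2.imread("pics/side0.png")[100:200,240:360]
b=cv2.resize(J,(300,250),interpolation=cv2.INTER_CUBIC)
K=cv2.imread("pics/top0.png")[150:275,110:235]
c=cv2.resize(K,(250,250),interpolation=cv2.INTER_CUBIC)
o=np.zeros((590,800,3),np.uint8);o[:333,:799]=a;o[335:585,:300]=b;o[335:585,310:560]=c
cv2.imwrite("pics/m0.png",o)
E
```

```text
(no output)
```

View pics/m0.png

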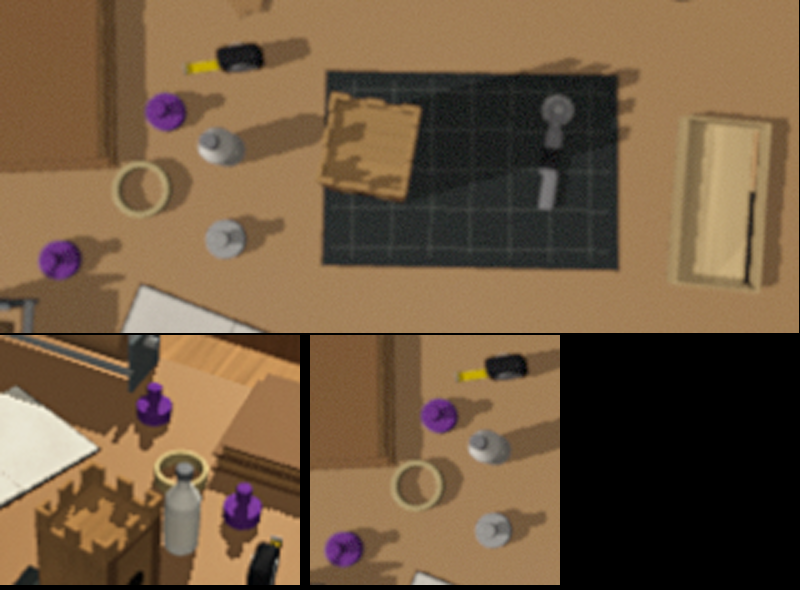

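The picture shows candidates for the weight: grey at top px (203,247), purple at (173,191) and purple at (126,256). The grey one beside the glue bottle fits the description. The cutter runs from its blade at about (351,190) to its butt at (345,232).

```bash
python3 - <<'E'
from h import *
P=pose("top");D=np.load("top0.npy");X=cloud("top",P,D)
def m(x0,x1,y0,y1,z0,z1):
    Q=X.reshape(-1,3);k=(Q[:,0]>x0)&(Q[:,0]<x1)&(Q[:,1]>y0)&(Q[:,1]<y1)&(Q[:,2]>z0)&(Q[:,2]<z1);return Q[k]
I=cv2.imread("pics/top0.png")
def rect(n,q):
    print(n,len(q),cv2.minAreaRect(np.float32(q[:,:2])),q.mean(0).round(),np.percentile(q[:,2],[5,50,95]).round())
for z in(9,12): rect("cutter",m(430,670,-190,-70,z,40))
rect("tower",m(450,680,40,260,215,300))
rect("weight",m(380,480,300,400,12,80))
rect("wknob",m(380,480,300,400,45,80))
rect("tray",m(350,680,-520,-260,18,60))
print("table",np.nanmedian(m(400,700,-260,-240,-30,30)[:,2]),"mat",np.nanmedian(m(400,650,-60,20,-30,30)[:,2]))
# mat from dark pixels
g=cv2.cvtColor(I,cv2.COLOR_BGR2GRAY);k=(g<60).astype(np.uint8);k=cv2.morphologyEx(k,cv2.MORPH_CLOSE,np.ones((3,3)))
n,l,s,c=cv2.connectedComponentsWithStats(k);i=1+s[1:,4].argmax();print(s[i])
v,u=np.where(l==i);q=at_z("top",P,np.c_[u,v],3.);print("mat",cv2.minAreaRect(np.float32(q[:,:2])))
# cutter colour/mask: non dark px in mat region
for uv in [(351,190),(345,232)]: print(at_z("top",P,[uv],12))
E
```

```text
cutter 436 ((541.39697265625, -128.73373413085938), (219.1377716064453, 116.85718536376953), 0.33013612031936646) [ 568. -126.   18.] [ 9. 19. 24.]
cutter 371 ((545.5263671875, -113.18256378173828), (65.94976806640625, 213.6058349609375), 83.52302551269531) [ 568. -126.   19.] [14. 19. 25.]
tower 1653 ((547.0947265625, 142.3350830078125), (110.0135269165039, 111.57347106933594), 81.18911743164062) [548. 143. 237.] [228. 232. 266.]
weight 243 ((425.04461669921875, 358.9658508300781), (52.86420440673828, 55.422576904296875), 1.2429420948028564) [425. 358.  31.] [20. 25. 61.]
wknob 48 ((424.2327575683594, 358.2217712402344), (22.604337692260742, 19.874753952026367), 5.163074016571045) [424. 358.  59.] [47. 59. 63.]
tray 585 ((493.29608154296875, -374.1377258300781), (127.97248840332031, 249.4002227783203), 85.67422485351562) [ 494. -377.   30.] [19. 32. 38.]
table 1.2194094922050454 mat 3.3590234167327253
[ 246  172  133   89 9328]
mat ((538.4254760742188, -7.3258056640625), (295.000732421875, 445.15850830078125), 0.4828599691390991)
[[ 626.84496242 -136.03856727   12.        ]]
[[ 485.15944594 -117.03797273   12.        ]]
```

```bash
python3 -m jog '[{"yaw":0.145},{"yaw":0.145},{"yaw":0.145},{"yaw":0.145}]' 
python3 -m jog '[{"tx":2.46,"ty":-5.2},{"tx":2.46,"ty":-5.2},{"tx":2.46,"ty":-5.2},{"tx":2.46,"ty":-5.2},{"tx":2.46,"ty":-5.2}]'
python3 -m jog '[{"tx":2.46,"ty":-5.2},{"tx":2.46,"ty":-5.2},{"tx":2.46,"ty":-5.2},{"tx":2.46,"ty":-5.2},{"tx":0}]'
python3 - <<'E'
from h import *
P=pose("wrist");I,D=snapshot("wrist");cv2.imwrite("pics/w1.png",I[...,::-1])
s=observe();print(s["tcp_pos"],s["tool_rot"],s["qpos"])
X=cloud("wrist",P,D);Q=X.reshape(-1,3)
for r in recognise("cutter_mid","wrist")[:2]: print(r)
k=(Q[:,2]>10)&(Q[:,2]<30)&(Q[:,0]>440)&(Q[:,0]<680)&(Q[:,1]>-190)&(Q[:,1]<-80);q=Q[k]
for x in range(450,670,10):
    w=q[(q[:,0]>=x)&(q[:,0]<x+10)]
    if len(w)>5: print(x,len(w),np.percentile(w[:,1],[3,50,97]).round(1),np.median(w[:,2]).round(1))
E
```

```text
[ 270.65718644 -563.3455649   231.30415119] [ 9.75032950e-01  2.22060226e-01  3.44523529e-05 -1.57476681e-05] [ 1.06009691  0.38337322  0.01640077  1.37008216 -0.00631429  1.38819934
 -0.04648847]invalid input at $[0]: expected keys gripper, tx, ty, tz, yaw
invalid input at $[0]: expected keys gripper, tx, ty, tz, yaw
invalid input at $[0]: expected keys gripper, tx, ty, tz, yaw
```

View pics/w1.png

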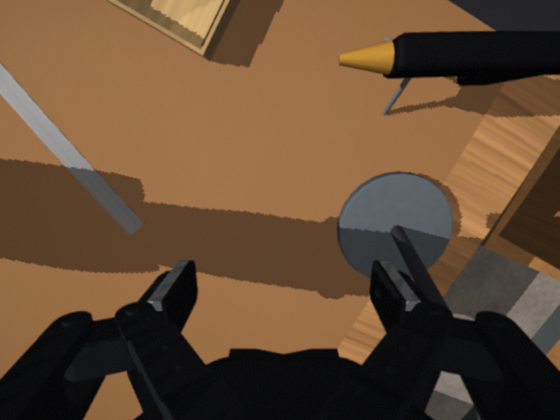

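The moves were refused because every row needs all the keys. The view is still from the start, with the tray at the top (180,20).

```bash
cat > cut.py <<'E'
from h import *
P=pose("wrist");I,D=snapshot("wrist");cv2.imwrite("pics/w2.png",I[...,::-1])
s=observe();print(s["tcp_pos"],s["tool_rot"],s["qpos"])
X=cloud("wrist",P,D);Q=X.reshape(-1,3)
for r in recognise("cutter_mid","wrist")[:2]: print(r)
k=(Q[:,2]>10)&(Q[:,2]<30)&(Q[:,0]>440)&(Q[:,0]<680)&(Q[:,1]>-190)&(Q[:,1]<-80);q=Q[k]
for x in range(450,670,10):
    w=q[(q[:,0]>=x)&(q[:,0]<x+10)]
    if len(w)>5: print(x,len(w),np.percentile(w[:,1],[3,50,97]).round(1),np.median(w[:,2]).round(1))
E
python3 -m jog '[{"gripper":8.5,"tx":0,"ty":0,"tz":0,"yaw":0.145},{"gripper":8.5,"tx":0,"ty":0,"tz":0,"yaw":0.145},{"gripper":8.5,"tx":0,"ty":0,"tz":0,"yaw":0.145},{"gripper":8.5,"tx":0,"ty":0,"tz":0,"yaw":0.145}]' 
python3 -m jog '[{"gripper":8.5,"tx":2.46,"ty":-5.2,"tz":0,"yaw":0},{"gripper":8.5,"tx":2.46,"ty":-5.2,"tz":0,"yaw":0},{"gripper":8.5,"tx":2.46,"ty":-5.2,"tz":0,"yaw":0},{"gripper":8.5,"tx":2.46,"ty":-5.2,"tz":0,"yaw":0},{"gripper":8.5,"tx":2.46,"ty":-5.2,"tz":0,"yaw":0}]'
python3 -m jog '[{"gripper":8.5,"tx":2.46,"ty":-5.2,"tz":0,"yaw":0},{"gripper":8.5,"tx":2.46,"ty":-5.2,"tz":0,"yaw":0},{"gripper":8.5,"tx":2.46,"ty":-5.2,"tz":0,"yaw":0},{"gripper":8.5,"tx":2.46,"ty":-5.2,"tz":0,"yaw":0},{"gripper":8.5,"tx":0,"ty":0,"tz":0,"yaw":0}]'
python3 cut.py
```

```text
clock: 1.6
tcp_pos: [270.7, -563.4, 231.3]
tool_rot: [0.998, -0.068, 0.0, -0.0]
wrist_force: [-0.2, -0.0, -0.3]
width: 85.3
gripper_force: 0.0
clock: 2.22
tcp_pos: [427.7, -320.2, 231.6]
tool_rot: [0.998, -0.066, 0.0, 0.0]
wrist_force: [0.6, -0.2, -0.7]
width: 85.0
gripper_force: 0.0
clock: 2.85
tcp_pos: [553.8, -122.3, 231.2]
tool_rot: [0.998, -0.061, 0.0, -0.001]
wrist_force: [-1.3, 0.2, 0.5]
width: 85.1
gripper_force: 0.0
[ 552.62783774 -125.79727362  231.11946436] [ 9.97984906e-01 -6.34498580e-02 -6.48549618e-05 -4.88830399e-04] [ 0.34136831  0.26780591 -0.21358     1.52755066  0.0564927   1.35258084
 -1.57485095]
{'box': [267.5, 101.3, 37.2, 138.2], 'conf': 0.7}
480 105 [-126.3 -117.5 -108.5] 20.9
490 118 [-128.9 -119.3 -109.6] 21.0
500 119 [-129.9 -120.2 -110.9] 21.1
510 122 [-130.9 -121.3 -112.1] 21.0
520 124 [-132.1 -122.9 -113.3] 21.1
530 142 [-132.3 -121.4 -110.3] 22.1
540 155 [-133.3 -122.1 -111.1] 22.6
550 167 [-135.3 -123.9 -112.5] 22.6
560 162 [-136.4 -125.1 -113.8] 22.7
570 169 [-137.6 -126.2 -114.9] 22.4
580 172 [-138.6 -127.5 -116.2] 22.3
590 159 [-139.6 -128.4 -117.9] 21.7
600 133 [-141.8 -130.8 -122.2] 20.1
610 261 [-151.5 -134.1 -116.5] 17.8
620 331 [-154.6 -133.9 -113.4] 17.3
630 324 [-154.1 -134.4 -114. ] 16.8
640 229 [-150.3 -134.  -117.6] 12.9
650 11 [-138.1 -134.9 -128.5] 12.0
```

View pics/w2.png

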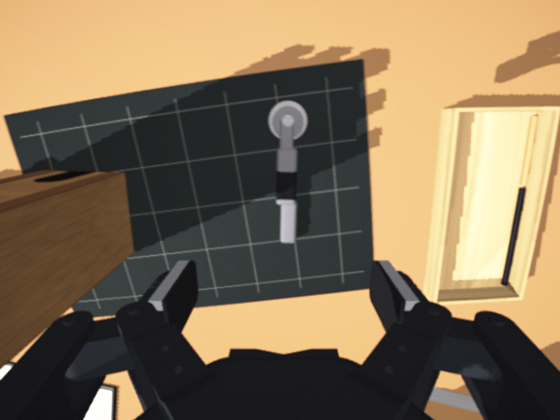

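The cutter's middle is at about (565,-125.5), heading -0.117, and the blade is up in the image at (288,120).

```bash

python3 -m jog '[{"gripper":8.5,"tx":1.2,"ty":-0.15,"tz":4.5,"yaw":0},{"gripper":8.5,"tx":0,"ty":0,"tz":5.5,"yaw":0},{"gripper":8.5,"tx":0,"ty":0,"tz":5.5,"yaw":0},{"gripper":8.5,"tx":0,"ty":0,"tz":4.5,"yaw":0},{"gripper":8.5,"tx":0,"ty":0,"tz":2.4,"yaw":0}]'
python3 -m jog '[{"gripper":1.5,"tx":0,"ty":0,"tz":0,"yaw":0},{"gripper":1.5,"tx":0,"ty":0,"tz":0,"yaw":0},{"gripper":1.5,"tx":0,"ty":0,"tz":0,"yaw":0},{"gripper":1.5,"tx":0,"ty":0,"tz":0,"yaw":0},{"gripper":1.5,"tx":0,"ty":0,"tz":0,"yaw":0}]' 40
python3 -m jog '[{"gripper":1.5,"tx":0,"ty":0,"tz":0,"yaw":0},{"gripper":1.5,"tx":0,"ty":0,"tz":0,"yaw":0}]'
```

```text
clock: 3.58
tcp_pos: [561.4, -130.9, 4.6]
tool_rot: [0.998, -0.068, -0.002, 0.0]
wrist_force: [-0.6, -0.3, 2.0]
width: 84.7
gripper_force: 0.0
clock: 4.2
tcp_pos: [565.2, -129.1, 9.2]
tool_rot: [0.998, -0.066, 0.002, 0.0]
wrist_force: [-0.5, -0.2, 6.5]
width: 22.8
gripper_force: 41.0
clock: 4.45
tcp_pos: [565.2, -129.1, 9.2]
tool_rot: [0.998, -0.066, 0.002, 0.0]
wrist_force: [-1.5, 0.3, 6.0]
width: 22.9
gripper_force: 41.0
```

```bash

python3 -m jog '[{"gripper":1.5,"tx":0,"ty":0,"tz":-6,"yaw":0},{"gripper":1.5,"tx":0,"ty":0,"tz":-6,"yaw":0},{"gripper":1.5,"tx":0,"ty":0,"tz":0,"yaw":0}]'
python3 -m jog '[{"gripper":1.5,"tx":-0.8,"ty":4.93,"tz":0,"yaw":0},{"gripper":1.5,"tx":-0.8,"ty":4.93,"tz":0,"yaw":0},{"gripper":1.5,"tx":-0.8,"ty":4.93,"tz":0,"yaw":0},{"gripper":1.5,"tx":-0.8,"ty":4.93,"tz":0,"yaw":0},{"gripper":1.5,"tx":-0.8,"ty":4.93,"tz":0,"yaw":0}]'
python3 -m jog '[{"gripper":1.5,"tx":0,"ty":0,"tz":0,"yaw":-0.05},{"gripper":1.5,"tx":0,"ty":0,"tz":0,"yaw":0},{"gripper":1.5,"tx":0,"ty":0,"tz":0,"yaw":0}]'
python3 - <<'E'
from h import *
P=pose("wrist");I,D=snapshot("wrist");cv2.imwrite("pics/w3.png",I[...,::-1])
s=observe();print(s["tcp_pos"],s["tool_rot"])
E
```

```text
clock: 4.82
tcp_pos: [567.5, -129.3, 133.8]
tool_rot: [0.998, -0.066, 0.006, 0.001]
wrist_force: [-0.0, -0.7, -1.3]
width: 22.9
gripper_force: 40.2
clock: 5.45
tcp_pos: [490.7, -369.0, 126.6]
tool_rot: [0.998, -0.066, -0.0, -0.0]
wrist_force: [1.1, 0.2, -0.7]
width: 22.7
gripper_force: 40.1
clock: 5.82
tcp_pos: [492.2, -366.5, 126.9]
tool_rot: [0.999, -0.041, -0.0, -0.0]
wrist_force: [0.2, -0.4, -1.0]
width: 22.6
gripper_force: 40.2
[ 492.21611624 -366.55390731  127.07937253] [ 9.99177183e-01 -4.05565887e-02 -5.86212429e-05 -3.40111397e-04]
```

View pics/w3.png

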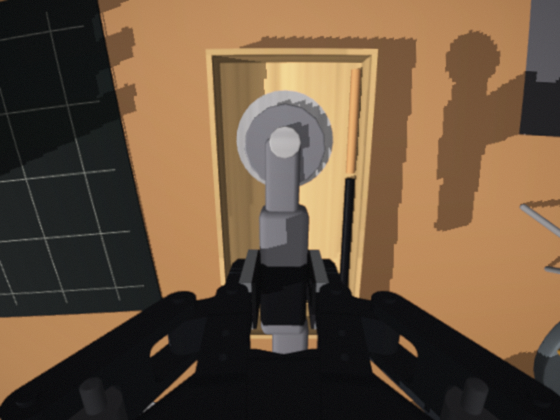

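The held cutter hangs over the tray. Its blade at (285,140) clears the walls and the pens at (352,120).

```bash

python3 -m jog '[{"gripper":1.5,"tx":0,"ty":-0.3,"tz":4,"yaw":0},{"gripper":1.5,"tx":0,"ty":0,"tz":4,"yaw":0},{"gripper":1.5,"tx":0,"ty":0,"tz":2,"yaw":0},{"gripper":1.5,"tx":0,"ty":0,"tz":1.4,"yaw":0},{"gripper":1.5,"tx":0,"ty":0,"tz":0,"yaw":0}]'
python3 -m jog '[{"gripper":4.2,"tx":0,"ty":0,"tz":0.1,"yaw":0},{"gripper":4.2,"tx":0,"ty":0,"tz":0,"yaw":0},{"gripper":4.2,"tx":0,"ty":0,"tz":0,"yaw":0},{"gripper":4.2,"tx":0,"ty":0,"tz":0,"yaw":0}]'
python3 -m jog '[{"gripper":4.2,"tx":0,"ty":0,"tz":-4,"yaw":0},{"gripper":4.2,"tx":0,"ty":0,"tz":-6,"yaw":0},{"gripper":4.2,"tx":0,"ty":0,"tz":-6,"yaw":0},{"gripper":4.2,"tx":0,"ty":0,"tz":-6,"yaw":0},{"gripper":4.2,"tx":0,"ty":0,"tz":-6,"yaw":0}]'
python3 - <<'E'
from h import *
P=pose("wrist");I,D=snapshot("wrist")
s=observe();print(s["tcp_pos"],s["tool_rot"],s["qpos"])
for r in recognise("cutter_mid","wrist")[:2]: print(r)
Q=cloud("wrist",P,D).reshape(-1,3)
k=(Q[:,2]>12)&(Q[:,2]<28)&(Q[:,0]>390)&(Q[:,0]<600)&(Q[:,1]>-400)&(Q[:,1]<-335);print(Q[k].mean(0),np.ptp(Q[k],axis=0))
E
```

```text
clock: 6.5
tcp_pos: [491.8, -364.0, 12.6]
tool_rot: [0.999, -0.041, -0.001, -0.0]
wrist_force: [0.1, -0.6, -1.1]
width: 23.1
gripper_force: 40.1
clock: 7.0
tcp_pos: [492.2, -364.9, 12.7]
tool_rot: [0.999, -0.041, 0.0, 0.0]
wrist_force: [-0.3, -0.4, -0.6]
width: 41.9
gripper_force: 0.0
clock: 7.62
tcp_pos: [491.7, -364.6, 294.7]
tool_rot: [0.999, -0.041, 0.0, 0.0]
wrist_force: [1.1, -0.0, 0.4]
width: 42.1
gripper_force: 0.0
[ 493.67406161 -365.87652606  304.16793312] [ 0.99913265 -0.04114444  0.00545958  0.0033577 ] [ 0.66348199  0.33497469 -0.10716857  1.27692843  0.03560498  1.51868362
 -1.09228404]
{'box': [268.6, 110.4, 31.7, 121.4], 'conf': 0.95}
[ 506.25736224 -366.23520737   20.77522449] [171.39088198  44.48089685  14.58709881]
```

The cutter lies in the tray. Next I turn the tool so that its x axis is along the tower's own x, pass over the tower, and look for the patch.

```bash

python3 -m jog '[{"gripper":3,"tx":0,"ty":0,"tz":-0.5,"yaw":-0.167},{"gripper":3,"tx":0,"ty":0,"tz":-0.5,"yaw":-0.167},{"gripper":3,"tx":0,"ty":0,"tz":-0.5,"yaw":-0.167},{"gripper":3,"tx":0,"ty":0,"tz":0,"yaw":-0.167},{"gripper":3,"tx":0,"ty":0,"tz":0,"yaw":-0.167}]'
python3 -m jog '[{"gripper":3,"tx":0,"ty":0,"tz":0,"yaw":-0.167},{"gripper":3,"tx":0,"ty":0,"tz":0,"yaw":-0.167},{"gripper":3,"tx":0,"ty":0,"tz":0,"yaw":-0.167},{"gripper":3,"tx":0,"ty":0,"tz":0,"yaw":-0.167},{"gripper":3,"tx":0,"ty":0,"tz":0,"yaw":0}]'
python3 -m jog '[{"gripper":3,"tx":6,"ty":-0.25,"tz":0,"yaw":0},{"gripper":3,"tx":6,"ty":-0.25,"tz":0,"yaw":0},{"gripper":3,"tx":6,"ty":-0.25,"tz":0,"yaw":0},{"gripper":3,"tx":6,"ty":-0.25,"tz":0,"yaw":0},{"gripper":3,"tx":0,"ty":0,"tz":0,"yaw":0}]'

```

```text
clock: 8.35
tcp_pos: [491.9, -364.8, 307.2]
tool_rot: [0.929, 0.37, 0.0, 0.0]
wrist_force: [-0.4, -0.0, 0.3]
width: 29.8
gripper_force: 0.0
clock: 8.98
tcp_pos: [491.9, -364.9, 307.1]
tool_rot: [0.758, 0.652, 0.0, -0.0]
wrist_force: [0.7, -0.1, -1.0]
width: 30.2
gripper_force: 0.0
clock: 9.6
tcp_pos: [518.7, -119.5, 308.1]
tool_rot: [0.756, 0.654, 0.001, 0.0]
wrist_force: [0.0, -0.3, 0.3]
width: 29.8
gripper_force: 0.0
```

```bash

python3 -m jog '[{"gripper":3,"tx":5.9,"ty":-0.2,"tz":-0.3,"yaw":0},{"gripper":3,"tx":5.9,"ty":-0.2,"tz":0,"yaw":0},{"gripper":3,"tx":5.9,"ty":-0.2,"tz":0,"yaw":0},{"gripper":3,"tx":5.9,"ty":-0.2,"tz":0,"yaw":0},{"gripper":3,"tx":5.9,"ty":-0.2,"tz":0,"yaw":0}]'
python3 -m jog '[{"gripper":3,"tx":5.9,"ty":-0.2,"tz":0,"yaw":0},{"gripper":3,"tx":0,"ty":0,"tz":0,"yaw":0}]'
python3 - <<'E'
from h import *
P=pose("wrist");I,D=snapshot("wrist");cv2.imwrite("pics/w4.png",I[...,::-1])
s=observe();print(s["tcp_pos"],s["tool_rot"],s["qpos"])
Q=cloud("wrist",P,D).reshape(-1,3)
k=(Q[:,2]>165)&(Q[:,2]<230)&(Q[:,0]>480)&(Q[:,0]<620)&(Q[:,1]>150)&(Q[:,1]<215);q=Q[k];print(len(q),q.mean(0))
if len(q)>50: print(np.polyfit(q[:,0],q[:,1],1))
E
```

```text
clock: 10.22
tcp_pos: [552.7, 167.8, 310.3]
tool_rot: [0.76, 0.65, 0.0, 0.0]
wrist_force: [0.8, 0.8, 0.2]
width: 29.8
gripper_force: 0.0
clock: 10.48
tcp_pos: [557.5, 231.4, 309.4]
tool_rot: [0.757, 0.654, 0.0, -0.002]
wrist_force: [-0.1, -0.4, -1.2]
width: 30.1
gripper_force: 0.0
[558.50296851 228.06760927 309.59099597] [ 7.57797484e-01  6.52489396e-01 -2.60145040e-04 -7.02131407e-04] [ 0.02223944  0.38544179 -0.6585263   1.26459184  0.23081791  1.56727334
 -0.74984336]
2969 [555.51936875 197.85120012 198.73595254]
[-1.55609968e-01  2.84295551e+02]
```

View pics/w4.png

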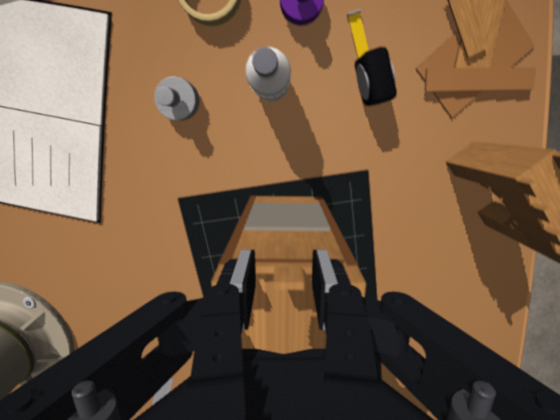

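The patch shows on the +y wall at (290,215). The measured wall is at (555.5,198) and agrees with the top view.

```bash

python3 -m jog '[{"gripper":3,"tx":0.4,"ty":0,"tz":3,"yaw":0},{"gripper":3,"tx":0,"ty":0,"tz":3,"yaw":0},{"gripper":3,"tx":0,"ty":0,"tz":2.8,"yaw":0},{"gripper":3,"tx":0,"ty":0,"tz":0,"yaw":0}]'
python3 -m jog '[{"gripper":3,"tx":-1,"ty":0,"tz":0,"yaw":0},{"gripper":3,"tx":-1.2,"ty":0,"tz":0,"yaw":0},{"gripper":3,"tx":-1.2,"ty":0,"tz":0,"yaw":0},{"gripper":3,"tx":-1.2,"ty":0,"tz":0,"yaw":0},{"gripper":3,"tx":-1.2,"ty":0,"tz":-0.1,"yaw":0}]'
python3 - <<'E'
from h import *
P=pose("wrist");I,D=snapshot("wrist")
s=observe();print(s["tcp_pos"])
I,D=snapshot("side");Q=cloud("side",pose("side"),D).reshape(-1,3)
k=(Q[:,2]>225)&(Q[:,2]<290)&(Q[:,0]>590)&(Q[:,0]<625)&(Q[:,1]>0)&(Q[:,1]<200);q=Q[k];print(len(q),q.mean(0),q.min(0),q.max(0))
E
```

```text
clock: 11.02
tcp_pos: [559.4, 226.7, 220.2]
tool_rot: [0.76, 0.65, -0.002, -0.0]
wrist_force: [0.1, 0.3, 0.8]
width: 29.9
gripper_force: 0.0
clock: 11.65
tcp_pos: [550.8, 171.5, 223.6]
tool_rot: [0.758, 0.652, 0.0, 0.0]
wrist_force: [0.7, 1.1, 0.2]
width: 29.6
gripper_force: 0.5
[551.12802935 169.53852331 223.62540886]
253 [597.27704481 110.0727963  252.55718021] [590.12550663  42.39111737 225.04755657] [606.05873139 176.20153809 289.99280009]
```

```bash

python3 -m jog '[{"gripper":3,"tx":-1.2,"ty":0,"tz":-0.1,"yaw":0},{"gripper":3,"tx":-1.2,"ty":0,"tz":-0.1,"yaw":0},{"gripper":3,"tx":-1.2,"ty":0,"tz":-0.1,"yaw":0},{"gripper":3,"tx":-1.2,"ty":0,"tz":-0.1,"yaw":0},{"gripper":3,"tx":-1.2,"ty":0,"tz":-0.1,"yaw":0}]'
python3 -m jog '[{"gripper":3,"tx":-1,"ty":0,"tz":-0.1,"yaw":0},{"gripper":3,"tx":0,"ty":0,"tz":-1,"yaw":0},{"gripper":3,"tx":0,"ty":0,"tz":-2,"yaw":0},{"gripper":3,"tx":0,"ty":0,"tz":-4,"yaw":0},{"gripper":3,"tx":0,"ty":0,"tz":0,"yaw":0}]'
cat > lay.py <<'E'
from h import *
I,D=snapshot("top");P=pose("top");Q=cloud("top",P,D).reshape(-1,3)
k=(Q[:,2]>100)&(Q[:,2]<135)&(Q[:,0]>400)&(Q[:,0]<680)&(Q[:,1]>-210)&(Q[:,1]<140);q=Q[k]
print(len(q),q.mean(0),cv2.minAreaRect(np.float32(q[:,:2])),np.percentile(q[:,2],[5,50,95]))
I,D=snapshot("side");cv2.imwrite("pics/s5.png",cv2.resize(I[120:330,120:400,::-1],None,fx=2.5,fy=2.5))
E
python3 lay.py
```

```text
clock: 12.38
tcp_pos: [541.8, 112.1, 228.3]
tool_rot: [0.758, 0.652, -0.0, 0.0]
wrist_force: [-0.1, -0.7, 0.3]
width: 29.9
gripper_force: 0.0
clock: 13.0
tcp_pos: [541.8, 104.6, 303.4]
tool_rot: [0.758, 0.653, 0.003, 0.001]
wrist_force: [-0.2, 0.4, -0.2]
width: 29.9
gripper_force: 0.0
1540 [513.17759385 -99.2470611  114.26058446] ((511.2512512207031, -91.62737274169922), (164.8504180908203, 111.6120376586914), 81.18450164794922) [109.89840829 114.05823151 118.92601469]
```

View pics/s5.png

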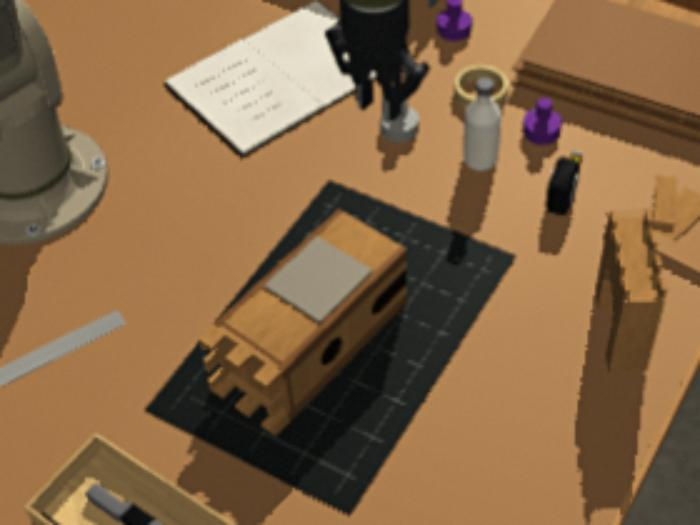

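The tower lies on the mat with the patch up, at crop (320,275), and the grey weight at (400,120) is free.

```bash

python3 -m jog '[{"gripper":6.5,"tx":4.7,"ty":-3.06,"tz":0,"yaw":0},{"gripper":6.5,"tx":4.7,"ty":-3.06,"tz":0,"yaw":0},{"gripper":6.5,"tx":4.7,"ty":-3.06,"tz":0,"yaw":0},{"gripper":6.5,"tx":4.7,"ty":-3.06,"tz":0,"yaw":0},{"gripper":6.5,"tx":4.7,"ty":-3.06,"tz":0,"yaw":0}]'
python3 -m jog '[{"gripper":6.5,"tx":0,"ty":0,"tz":5,"yaw":0},{"gripper":6.5,"tx":0,"ty":0,"tz":5,"yaw":0},{"gripper":6.5,"tx":0,"ty":0,"tz":3,"yaw":0},{"gripper":6.5,"tx":0,"ty":0,"tz":0,"yaw":0}]'
cat > wt.py <<'E'
from h import *
P=pose("wrist");I,D=snapshot("wrist");cv2.imwrite("pics/w6.png",I[...,::-1])
s=observe();print(s["tcp_pos"],s["tool_rot"])
print(recognise("weight_mid","wrist")[:3])
Q=cloud("wrist",P,D).reshape(-1,3)
for z0,z1 in((15,30),(52,70)):
    k=(Q[:,2]>z0)&(Q[:,2]<z1)&(np.hypot(Q[:,0]-425,Q[:,1]-358)<45);q=Q[k];c,r=cv2.minEnclosingCircle(np.float32(q[:,:2]));print(len(q),q.mean(0),c,r)
E
python3 wt.py
```

```text
clock: 13.72
tcp_pos: [423.1, 359.6, 298.5]
tool_rot: [0.758, 0.652, -0.001, 0.0]
wrist_force: [0.4, 0.0, -0.1]
width: 65.2
gripper_force: 0.0
clock: 14.22
tcp_pos: [422.7, 357.0, 166.4]
tool_rot: [0.758, 0.652, -0.003, -0.0]
wrist_force: [-0.2, -0.7, 0.9]
width: 65.0
gripper_force: 0.0
[423.55358094 358.07696525 168.60791017] [ 7.57941450e-01  6.52321282e-01 -1.27291187e-03 -2.87468249e-04]
[{'box': [438.1, 26.3, 81.0, 71.7], 'conf': 0.92}, {'box': [255.6, 163.9, 57.8, 56.3], 'conf': 0.62}]
1901 [423.97373241 365.60500739  25.15950304] (423.3443908691406, 362.0119323730469) 28.817386627197266
587 [423.54228445 363.10740514  60.78106431] (423.4415283203125, 362.1277160644531) 11.922266960144043
```

View pics/w6.png

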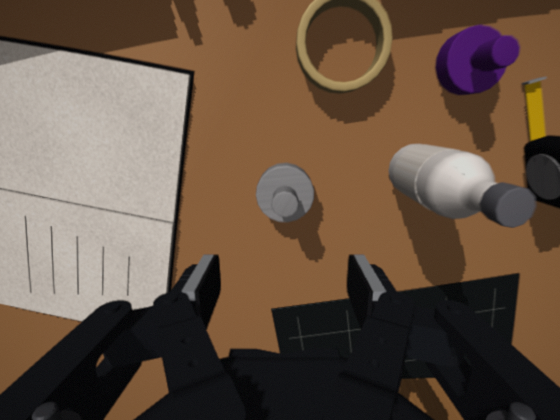

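The grey weight stands at (285,195), measured at (423.4,362) with radii 28.8 and 11.9, as described. The purple one at (475,60) I leave alone.

```bash

python3 -m jog '[{"gripper":6.5,"tx":0.4,"ty":0,"tz":4,"yaw":0},{"gripper":6.5,"tx":0,"ty":0,"tz":4,"yaw":0},{"gripper":6.5,"tx":0,"ty":0,"tz":3.5,"yaw":0},{"gripper":6.5,"tx":0,"ty":0,"tz":2,"yaw":0},{"gripper":6.5,"tx":0,"ty":0,"tz":0,"yaw":0}]'
python3 -m jog '[{"gripper":1.2,"tx":0,"ty":0,"tz":0,"yaw":0},{"gripper":1.2,"tx":0,"ty":0,"tz":0,"yaw":0},{"gripper":1.2,"tx":0,"ty":0,"tz":0,"yaw":0},{"gripper":1.2,"tx":0,"ty":0,"tz":0,"yaw":0},{"gripper":1.2,"tx":0,"ty":0,"tz":0,"yaw":0}]' 60
python3 -m jog '[{"gripper":1.2,"tx":0,"ty":0,"tz":-1,"yaw":0},{"gripper":1.2,"tx":0,"ty":0,"tz":-4,"yaw":0},{"gripper":1.2,"tx":0,"ty":0,"tz":-6,"yaw":0},{"gripper":1.2,"tx":0,"ty":0,"tz":-6,"yaw":0},{"gripper":1.2,"tx":0,"ty":0,"tz":-5,"yaw":0}]'
python3 lay.py
python3 - <<'E'
from h import *
P=pose("top");I,D=snapshot("top");Q=cloud("top",P,D)
hsv=cv2.cvtColor(I,cv2.COLOR_RGB2HSV)
k=(Q[...,2]>105)&(Q[...,2]<130)&(Q[...,0]>400)&(Q[...,0]<680)&(Q[...,1]>-210)&(Q[...,1]<140)&(hsv[...,1]<70)
q=Q[k];print(len(q),q.mean(0),cv2.minAreaRect(np.float32(q[:,:2])))
E
```

```text
clock: 14.95
tcp_pos: [424.9, 362.4, 34.3]
tool_rot: [0.758, 0.652, -0.0, -0.0]
wrist_force: [-0.3, 0.1, 0.2]
width: 64.7
gripper_force: 0.0
clock: 15.58
tcp_pos: [425.2, 363.3, 35.8]
tool_rot: [0.758, 0.652, 0.001, 0.0]
wrist_force: [-2.8, -1.3, 7.0]
width: 22.3
gripper_force: 58.4
clock: 16.2
tcp_pos: [424.5, 362.1, 256.9]
tool_rot: [0.758, 0.652, 0.0, 0.0]
wrist_force: [0.3, 0.7, -6.0]
width: 22.1
gripper_force: 60.2
2946 [518.92671121 -39.6918192  114.71127915] ((518.8123168945312, -44.41542053222656), (262.1184997558594, 111.95970153808594), 81.17636108398438) [110.0885788  114.65559728 119.63473159]
917 [522.22984174 -19.03070487 117.3454362 ] ((522.520751953125, -19.003311157226562), (99.73070526123047, 88.99014282226562), 81.37639617919922)
```

The patch middle is at (522.4,-19), top 117, size 100x89, as expected. I carry the weight there.

```bash

python3 -m jog '[{"gripper":1.2,"tx":-3,"ty":1.3,"tz":0,"yaw":0},{"gripper":1.2,"tx":-5,"ty":2.1,"tz":0,"yaw":0},{"gripper":1.2,"tx":-5,"ty":2.1,"tz":0,"yaw":0},{"gripper":1.2,"tx":-5,"ty":2.1,"tz":0,"yaw":0},{"gripper":1.2,"tx":-5,"ty":2.1,"tz":0,"yaw":0}]'
python3 -m jog '[{"gripper":1.2,"tx":-5,"ty":2.1,"tz":0,"yaw":0},{"gripper":1.2,"tx":-5,"ty":2.1,"tz":1,"yaw":0},{"gripper":1.2,"tx":-3.2,"ty":1.4,"tz":2,"yaw":0},{"gripper":1.2,"tx":0,"ty":0,"tz":2,"yaw":0},{"gripper":1.2,"tx":0,"ty":0,"tz":0,"yaw":0}]'
cat > wl.py <<'E'
from h import *
P=pose("wrist");I,D=snapshot("wrist");cv2.imwrite("pics/w7.png",I[...,::-1])
s=observe();print(s["tcp_pos"],s["tool_rot"])
Q=cloud("wrist",P,D);z=s["tcp_pos"][2];t=s["tcp_pos"]
hsv=cv2.cvtColor(I,cv2.COLOR_RGB2HSV)
k=(np.hypot(Q[...,0]-t[0],Q[...,1]-t[1])<45)&(Q[...,2]>z-25)&(Q[...,2]<z-5);q=Q[k];print(len(q),np.percentile(q[:,2],[5,50,95]),cv2.minEnclosingCircle(np.float32(q[:,:2])))
k=(Q[...,2]>110)&(Q[...,2]<126)&(hsv[...,1]<70);q=Q[k];print(len(q),q.mean(0),cv2.minAreaRect(np.float32(q[:,:2])))
E
python3 wl.py
```

```text
clock: 16.98
tcp_pos: [485.4, 118.0, 252.1]
tool_rot: [0.758, 0.652, -0.002, -0.001]
wrist_force: [1.0, 0.1, -5.9]
width: 22.0
gripper_force: 60.0
clock: 17.6
tcp_pos: [519.5, -18.8, 200.8]
tool_rot: [0.758, 0.652, -0.002, -0.003]
wrist_force: [0.1, 1.0, -5.2]
width: 22.6
gripper_force: 59.9
[520.56185764 -18.12967753 202.48886947] [ 0.75792254  0.65234082 -0.00138144 -0.00172097]
3682 [182.77882458 190.25955347 191.49288621] ((518.5899047851562, -18.9792423248291), 28.645832061767578)
7497 [528.2048366    4.53353468 118.49191192] ((522.33349609375, -17.08551788330078), (99.50784301757812, 91.77205657958984), 80.34098052978516)
```

View pics/w7.png

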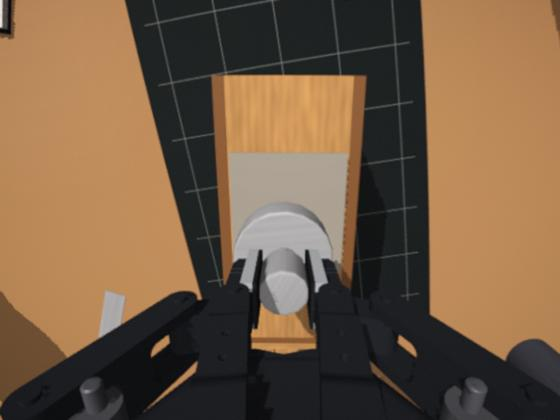

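The weight hangs over the patch, with its base at (283,240) and its axis 4 mm off the patch middle. Its underside is about 48 mm above the patch.

```bash

python3 -m jog '[{"gripper":1.2,"tx":0.1,"ty":0.3,"tz":1.5,"yaw":0},{"gripper":1.2,"tx":0,"ty":0,"tz":1.2,"yaw":0},{"gripper":1.2,"tx":0,"ty":0,"tz":0.8,"yaw":0},{"gripper":1.2,"tx":0,"ty":0,"tz":0.6,"yaw":0},{"gripper":1.2,"tx":0,"ty":0,"tz":0.3,"yaw":0}]'
python3 -m jog '[{"gripper":1.2,"tx":0,"ty":0,"tz":0.2,"yaw":0},{"gripper":1.2,"tx":0,"ty":0,"tz":0,"yaw":0},{"gripper":1.2,"tx":0,"ty":0,"tz":0,"yaw":0}]'
python3 wl.py
```

```text
clock: 18.27
tcp_pos: [525.1, -17.8, 160.0]
tool_rot: [0.758, 0.652, -0.0, -0.0]
wrist_force: [1.3, 0.2, -4.8]
width: 22.0
gripper_force: 60.3
clock: 18.65
tcp_pos: [525.4, -17.8, 158.6]
tool_rot: [0.758, 0.652, 0.0, 0.0]
wrist_force: [0.4, -0.2, -5.9]
width: 22.1
gripper_force: 60.3
[525.33704938 -17.85612921 158.58017739] [7.58100395e-01 6.52137820e-01 1.90826196e-04 1.37507300e-04]
3731 [139.1952671 148.0899853 149.2288767] ((524.3054809570312, -18.715797424316406), 28.737497329711914)
9336 [522.89798787   6.69792227 118.475718  ] ((521.7284545898438, -17.626617431640625), (99.6795654296875, 90.1138687133789), 81.21662139892578)
```

```bash

python3 -m jog '[{"gripper":1.2,"tx":0,"ty":-0.2,"tz":0.2,"yaw":0},{"gripper":1.2,"tx":0,"ty":0,"tz":0.2,"yaw":0},{"gripper":1.2,"tx":0,"ty":0,"tz":0,"yaw":0}]'
python3 -m jog '[{"gripper":1.2,"tx":0,"ty":0,"tz":0.1,"yaw":0},{"gripper":1.2,"tx":0,"ty":0,"tz":0,"yaw":0}]'
python3 -m jog '[{"gripper":1.2,"tx":0,"ty":0,"tz":0.1,"yaw":0},{"gripper":1.2,"tx":0,"ty":0,"tz":0,"yaw":0}]'
```

```text
clock: 19.08
tcp_pos: [523.0, -17.6, 154.1]
tool_rot: [0.758, 0.652, -0.0, -0.0]
wrist_force: [-0.0, 0.2, -5.7]
width: 22.0
gripper_force: 60.3
clock: 19.32
tcp_pos: [523.2, -17.6, 153.2]
tool_rot: [0.758, 0.652, -0.0, -0.0]
wrist_force: [0.4, 0.3, -6.3]
width: 22.2
gripper_force: 60.3
clock: 19.58
tcp_pos: [523.3, -17.5, 152.9]
tool_rot: [0.758, 0.652, 0.0, 0.0]
wrist_force: [-2.7, -0.0, 2.7]
width: 22.1
gripper_force: 61.1
```

Contact: the wrist force has turned positive. I release and retreat.

```bash

python3 -m jog '[{"gripper":4,"tx":0,"ty":0,"tz":0,"yaw":0},{"gripper":4,"tx":0,"ty":0,"tz":0,"yaw":0},{"gripper":5,"tx":0,"ty":0,"tz":0,"yaw":0},{"gripper":5,"tx":0,"ty":0,"tz":0,"yaw":0}]' 20
python3 -m jog '[{"gripper":5,"tx":0,"ty":0,"tz":-2,"yaw":0},{"gripper":5,"tx":0,"ty":0,"tz":-4,"yaw":0},{"gripper":5,"tx":0,"ty":0,"tz":-5,"yaw":0},{"gripper":5,"tx":0,"ty":0,"tz":-4,"yaw":0},{"gripper":5,"tx":0,"ty":0,"tz":0,"yaw":0}]'
sed -i 's#pics/w7#pics/w8#; s/z-25/131/; s/z-5)/190)/' wl.py; python3 wl.py
```

```text
clock: 20.08
tcp_pos: [523.3, -17.5, 152.4]
tool_rot: [0.758, 0.652, 0.0, 0.0]
wrist_force: [0.7, 0.4, -0.7]
width: 49.9
gripper_force: 0.0
clock: 20.7
tcp_pos: [524.8, -17.2, 305.9]
tool_rot: [0.758, 0.652, 0.002, 0.002]
wrist_force: [-0.1, 0.8, -0.8]
width: 50.0
gripper_force: 0.0
[523.94551623 -17.41628541 303.69758721] [0.75807108 0.6521701  0.00110127 0.00108954]
2219 [140.99067612 142.61139627 178.78927576] ((522.2891845703125, -18.70418357849121), 28.90041160583496)
4407 [524.2035528  -14.05534787 118.53707901] ((667.051513671875, -116.89956665039062), (126.36979675292969, 473.5189514160156), 55.7806510925293)
```

View pics/w8.png

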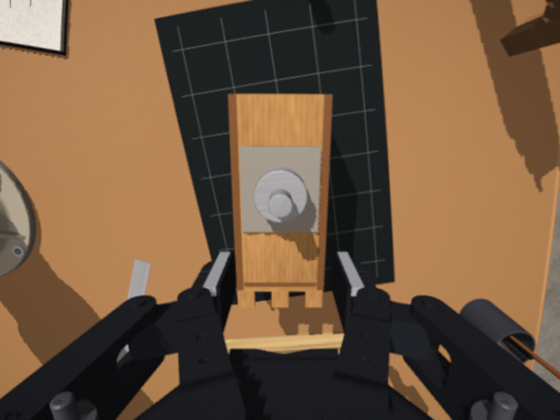

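The weight stands upright in the middle of the patch, at (522,-18.7) against (522.4,-19), in the picture at (280,195). Nothing is touched.

```bash
python3 -c "
from workcell import *
print(finish_job())"
```

```text
the job is handed in; nothing more can be done
None
```

The job is handed in after about 21 s of robot time: the cutter is in the tray, the tower lies on the mat patch up, and the weight stands on the middle of the patch (about 1 mm off as measured); the verdict was not shown.

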